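Stow the sample tube and bar the drawer

ROBOT

A 6-joint arm with a two-finger parallel gripper is mounted at the origin on a cart in front of the work surface, level with it; the furniture and walls round the work are solid. World frame = base frame: x ahead of the robot, y to its left, z up, the work surface at z = 0. Lengths are in mm, angles in rad, forces in N, time in s.
With the tool pointing down it reaches from about 250 to 725 mm from the base axis. Payload 9.7 kg.
Tool frame: the origin (TCP) lies on the centre line of the jaws, within the pads' length; the fingertips stand 11 mm ahead of it and the grasp point (between the pads) lies 8 mm behind it; z points along the fingers, y is the line along which they close (so a half turn about z gives the same grasp; the last joint's range is limited). The gripper opens to 85 mm and grips with 20 to 120 N. Pads are 22 mm wide; open, the fingers measure 114 mm over their backs; the gripper's body (76 mm by 85 mm) begins 54 mm behind the grasp point. The pads swing forward as they close: fully open they stand 13 mm farther back than shut.
Start: joints at [1.296, 0.087, 0.176, 1.66, 0, 1.571], TCP at [149.242, 529.362, 242.284] pointing down, gripper open.
Joint ranges: [-3.13, 3.13], [-0.85, 1.81], [-1.15, 1.24], [-2.2, 2.28], [-1.44, 1.52], [-3.14, 3.14]. Speed limits (rad/s): [2.22, 2.22, 2.57, 3.14, 3.14, 3.14].

INTERFACE

Orientations are given as a unit quaternion [w, x, y, z].
In Python, from cell import monitor, camera, calibration, order gives the robot as it stands.
- The arm moves only by the tool jog_arm, never from a script. Its argument "commands" is a list that holds one entry, the list of rows, each a list of 7 numbers: the shift along the world's x, y, z each as a share of 20 cm, from -1 to 1, then the turn, a rotation vector about the world's x, y, z each as a share of 180 degrees, from -1 to 1, then the opening, from 0 (shut) to 1 (fully open). A call has 1 to 8 rows; each row is the pose to reach, as a shift and turn from the pose commanded when the call began, turning the shorter way round; what a row does not reach only later rows make up. A row lasts 1/12 s, in which the tool goes at most 41.7 mm and 7.16 degrees, less where a joint would pass 70% of its speed; a pose out of reach is approached as far as the arm can. A call with a number of a shift or a turn outside -1 to 1 is refused whole. A call with a gripper value outside its range is refused whole. The fingers move at their own pace and stop on an object; "force" is the grip in N (left out, the last holds). Time passes only in rows, so rows that repeat a pose let the fingers close. It gives the time, the measured TCP pose, the force, the opening and the grip force at its end, in the units of the state.
- monitor.get_obs(): the state, without advancing time (a new reading comes with each control period).
- camera(name): name is "scene" or "top" or "wrist"; returns (picture, depth): 420x560x3 uint8, red, green, blue; 420x560 float32, mm along the optical axis (not along the pixel's ray), 0 where there is no reading.
- calibration(name): a dict with "mtx" (3x3 intrinsics, pixels), "world_from_camera" (4x4, takes a point from camera to world coordinates); the wrist camera has in their place "T_tool_cam" (4x4, takes a point from camera to tool coordinates, whose origin is the TCP and whose axes are the flange's). Camera axes: x right, y up, looking along -z (the intrinsics and any distortion apply to the point x, -y, -z); pixel columns grow to the right and rows downward; lengths in mm; the calibration is good to about 2 mm. A picture is of the moment at which its call begins: read the wrist's pose just before it. calibration takes no time and is no camera call.
- order.finish_job(): hands the job in; it is judged then, once.
The state is a dict: "time_s": time; "joints": joint angles; "joint_velocities": joint speeds; "joint_torque": joint torques, N m; "ee_pos": TCP position; "tool_rot": TCP orientation; "wrist_force": force on the tool from outside, world axes, zero at the start; "moment": the same for the moment, N m; "gripper_width": opening from 0.0 (shut) to 1.0 (fully open); "gripper_force": force on a finger pad.
Only numpy, scipy, OpenCV 4.12 (cv2) and the standard library are available. Lean on these libraries where they do the work, as an engineer would, in place of code of your own. Each camera call takes 0.05 s, during which the arm holds its last target. There are 200 camera calls.

TASK

Put the lying screw-cap tube flat into the open drawer of the grey sample box and let go of it, then push the drawer fully home until its front is flush with the box and it clicks. Then swing the steel keeper bar across the drawer front, all the way until it snaps past the spring ball and rests shut. Do not knock over the two small bottles standing at the right.

Things in the scene. Friction and masses are not known exactly. Their poses are not given: they have to be found in the camera images.
- tube: Screw-cap sample tube, the only one lying down, to the right of the box: 120 mm long, white barrel 16 mm in diameter, 21 mm cap at one end, taper at the other. Origin: mid-length, on the underside as it lies at the start (tube axis about 11 mm above it); y axis along the tube, cap at -y. Grasp the barrel at mid-length.
- sample_box: Low fixed grey metal box with a white top, 175 mm deep (x) by 210 mm wide (y) by 62 mm high, on four 12 mm rubber feet (top 74 mm above the worktop; a thin cord may run beneath). Origin: centre of its underside, 12 mm above the worktop; its front face, with the drawer, is at x = -87.5 mm and looks to -x; z up.
- drawer (a joint): How far the drawer stands out of the box (m): 0 = home, front flush with the box face (hard stop); starts 0.115 to 0.13. It slides along the box's x axis, stays where it is left and slides with about 2 N. About 14 mm before home a spring detent stops it; some 5 N pushes it past, then it is held home.
- drawer_in (a point): Point on the drawer's floor (26 mm above the worktop), 60 mm behind its front face, mid-width; axes as the box's (x to the rear, y across). Inside, the drawer is 121 mm in x (from 8 mm behind the face) by 174 mm in y; side walls rise 28 mm above the floor. Lay the tube here along y.
- drawer_face (a point): Point at mid-width of the drawer's front face, near its top edge, 64 mm above the worktop; axes as the box's. The front is a flat white panel 192 mm wide, from 22 to 66 mm above the worktop, 8 mm thick, with a 9 mm deep pull lip along the bottom (24 to 30 mm above the worktop).
- keeper_bar (a joint): Keeper bar angle (rad): 0 = shut across the drawer front (hard stop); grows as it swings in a horizontal plane towards the robot (1.57: straight out from the box), then on to the left; starts 1.75 to 2.3. Stays where left; turns with 0.1 N m. At about 0.07 a spring ball under its free end stops it; about 6 N there pushes it over; below 0.03 it is past the ball. The open drawer blocks it.
- bar_hinge (a point): On the bar's upright hinge axis, 46 mm above the worktop, at the box's left front corner (box frame: x -99.5, y +108 mm). The bar is steel, 12 by 12 mm in section, its axis 46 mm above the worktop, reaching 218 mm from the hinge. In the box's x and y it points from the hinge along (-sin a, -cos a) at joint value a.
- bar_pin (a point): Top centre of the upright thumb pin on the bar, 185 mm from the hinge axis: 12 mm in diameter, rising from the bar (top of bar 52 mm above the worktop) to 91 mm above the worktop. Push the bar or pin here, from the side that faces away from the drawer.
- brown_bottle: Small brown bottle with black cap, 52 mm in diameter, 125 mm high, standing to the right of the box. Origin: centre of its underside. A bystander.
- white_bottle: Small white bottle with screw cap, 49 mm in diameter, 105 mm high, standing to the right of the box. Origin: centre of its underside. A bystander.
Not all that is in view belongs to the job. Leave any blue look-alike of the tube alone.

How it is judged:
By the outcome, as a careful person would: the job done as asked, in the order asked, and still so for the second after the job is handed in, with the robot touching nothing.
It also fails if it takes over 72 s, if anything falls off the work surface, if the arm or the gripper's body presses on something with over 40 N, if the wrist force passes 120 N, or if a joint passes its speed limit or range.

## Working session

There is one attempt and no reset: what is moved stays moved. The work goes in short steps, Python scripts to look and compute and a tool call to move; the robot and the scene stay as the last step left them, time stands still between calls to the robot, and variables do not carry over. Pictures are saved under pics/ and viewed, at most 10 in all, crops included, and the job is handed in when it is done.

Besides the shell and the picture viewer there is one more tool, called after ">>>" as name(argument=value, ...), one argument or row to a line, values as JSON. jog_arm: Moves the arm, as the interface text tells. Its arguments: {"type":"object","properties":{"commands":{"type":"array"},"force":{"type":"number"}},"required":["commands"]}

```bash
ls; mkdir -p pics
cat > h.py <<'E'
import numpy as np, cv2
from cell import monitor, camera, calibration, order
from scipy.spatial.transform import Rotation as R
def grab(name):
    o=monitor.get_obs(); im,d=camera(name); c=calibration(name)
    if name=='wrist':
        T=np.eye(4); q=o['tool_rot']; T[:3,:3]=R.from_quat([q[1],q[2],q[3],q[0]]).as_matrix(); T[:3,3]=o['ee_pos']
        W=T@np.array(c['T_tool_cam'])
    else: W=np.array(c['world_from_camera'])
    return im,d,np.array(c['mtx']),W,c
def ray(u,v,K,W):
    d=np.array([(u-K[0,2])/K[0,0],-(v-K[1,2])/K[1,1],-1.]); return W[:3,3],W[:3,:3]@d
def plane(u,v,z,K,W):
    o,d=ray(u,v,K,W); return o+d*(z-o[2])/d[2]
def cloud(d,K,W):
    v,u=np.mgrid[:d.shape[0],:d.shape[1]]
    p=np.stack([(u-K[0,2])/K[0,0]*d,-(v-K[1,2])/K[1,1]*d,-d],-1)
    return p@W[:3,:3].T+W[:3,3]
def save(im,n): cv2.imwrite('pics/'+n,im[:,:,::-1])
E
python3 - <<'E'
from h import *
print(monitor.get_obs())
ims=[]
for n in ['scene','top']:
    im,d,K,W,c=grab(n); save(im,n+'0.png'); np.savez(n+'0.npz',im=im,d=d,K=K,W=W); print(n,{k:np.round(v,3).tolist() for k,v in c.items()},(d>0).mean())
E
```

```text
pics
{'time_s': 0.0, 'joints': array([1.29600173e+00, 8.74411148e-02, 1.75097526e-01, 1.65980963e+00,
       1.30144647e-05, 1.57081596e+00]), 'joint_velocities': array([ 0.00010964, -0.00034664,  0.00203522, -0.00135649,  0.00046462,
        0.0014232 ]), 'joint_torque': array([ 1.62694378e-04, -5.20389819e+01,  4.64803112e+01,  1.62042148e-02,
        1.09270052e-04, -7.43476789e-06]), 'ee_pos': array([149.17554548, 529.14164117, 241.57470686]), 'tool_rot': array([-9.93630167e-05,  1.36975109e-01,  9.90574257e-01, -6.71162403e-04]), 'wrist_force': array([0.34032529, 0.11245586, 0.46568786]), 'moment': array([ 0.00356337,  0.0073757 , -0.01372995]), 'gripper_force': 0.0, 'gripper_width': 1.0028385016606551}
scene {'mtx': [[477.119, 0.0, 283.259], [0.0, 477.119, 201.45], [0.0, 0.0, 1.0]], 'world_from_camera': [[0.869, 0.309, -0.388, 4.766], [-0.496, 0.537, -0.682, -1174.802], [-0.003, 0.785, 0.62, 940.407], [0.0, 0.0, 0.0, 1.0]]} 0.9960076530612245
top {'mtx': [[386.46, 0.0, 277.336], [0.0, 386.46, 209.105], [0.0, 0.0, 1.0]], 'world_from_camera': [[0.02, 0.999, -0.035, 468.896], [-1.0, 0.021, 0.017, -225.173], [0.018, 0.035, 0.999, 1441.125], [0.0, 0.0, 0.0, 1.0]]} 0.9961989795918368
```

View pics/top0.png

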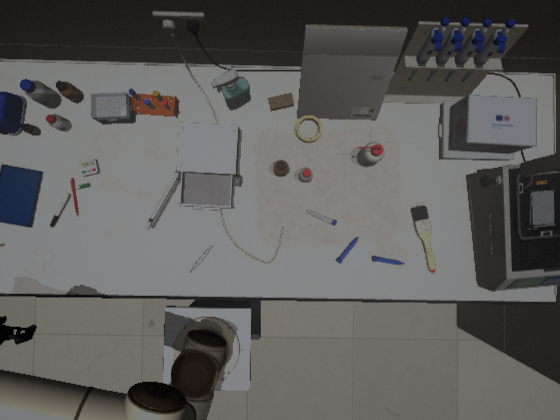

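View pics/scene0.png

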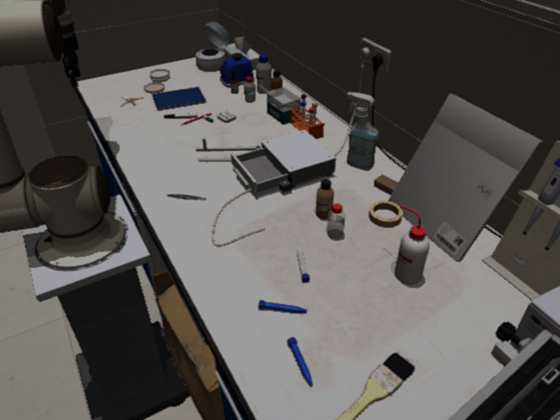

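The top view shows the box at (208,150), the drawer open towards the robot at (207,190) and the bar at (163,200). The brown bottle is at (281,168) and the white bottle at (305,175). Things that could be taken for the tube: the white tube with blue cap at top (321,217), the all-blue ones at (347,250) and (388,260), and the white pen at (201,258). I choose (321,217), and will check it in a close crop.

Run:
```python
from h import *
t=np.load('top0.npz'); s=np.load('scene0.npz')
im=t['im'];K=t['K'];W=t['W'];P=cloud(t['d'],K,W)
g=cv2.cvtColor(im,cv2.COLOR_RGB2GRAY)
# box top by depth height
Z=P[...,2]
print('table z',np.median(Z[220:240,230:300]))
m=((Z>64)&(Z<84)).astype(np.uint8); m[:, :150]=0; m[:,260:]=0; m[:100]=0; m[230:]=0
n,l,st,ce=cv2.connectedComponentsWithStats(m)
i=1+np.argmax(st[1:,4]); print(st[i]); ys,xs=np.where(l==i)
r=cv2.minAreaRect(np.stack([xs,ys],-1).astype(np.float32)); b=cv2.boxPoints(r); print('box',r)
for u,v in b: print(np.round(plane(u,v,74,K,W),1))
def tall(x0,x1,y0,y1,zlo,zhi):
    Q=P[y0:y1,x0:x1].reshape(-1,3); k=(Q[:,2]>zlo)&(Q[:,2]<zhi); Q=Q[k]; return len(Q),Q.mean(0).round(1),Q.min(0).round(1),Q.max(0).round(1)
print('brown',tall(270,292,155,182,90,140)); print('white',tall(296,316,164,186,70,120))
print('bar/pin',tall(140,185,165,232,40,110)); print('pin',tall(140,185,165,232,75,110))
# tube cap
hsv=cv2.cvtColor(im,cv2.COLOR_RGB2HSV)
for name,A in (('top',t),('scene',s)):
    h=cv2.cvtColor(A['im'],cv2.COLOR_RGB2HSV); mm=((h[...,0]>100)&(h[...,0]<130)&(h[...,1]>120)).astype(np.uint8)
    n,l,st,ce=cv2.connectedComponentsWithStats(mm)
    for k in range(1,n):
        if st[k,4]>8: print(name,st[k],ce[k].round(1),plane(*ce[k],10,A['K'],A['W']).round(1))
a=cv2.resize(im[150:280,150:360],None,fx=3.7,fy=3.7,interpolation=cv2.INTER_CUBIC)
a=cv2.convertScaleAbs(a,alpha=1.5,beta=10); save(a,'topcrop.png')
```

```text
table z 0.16346395526852575
[ 177  123   62   54 2906]
box ((207.26034545898438, 149.07415771484375), (59.60285186767578, 50.50094223022461), 3.3664605617523193)
[639.2 111.7  74. ]
[819.1 106.5  74. ]
[ 811.8 -104.7   74. ]
[631.4 -98.5  74. ]
brown (144, array([ 663.6, -256.8,  108.5]), array([ 642.9, -279.7,   90.1]), array([ 689.5, -233.9,  130.6]))
white (142, array([ 642.2, -346.4,   89.1]), array([ 622.1, -369.9,   70.1]), array([ 665.6, -323.8,  110. ]))
bar/pin (406, array([565.6, 138.8,  56.1]), array([440.8,  81.8,  40.2]), array([667.1, 218.4,  93.7]))
pin (35, array([590.1, 132.4,  81. ]), array([465.9,  82.8,  75.2]), array([665.7, 205.8,  93.7]))
top [441  17   9   9  63] [444.8  20.7] [1249.  -872.2   10. ]
top [461  17  10   9  63] [465.   21.1] [1249.9 -949.8   10. ]
top [483  18   9   9  64] [486.9  21.8] [ 1249.4 -1033.8    10. ]
top [506  19   9   9  63] [509.9  22.6] [ 1249.1 -1122.3    10. ]
top [431  30  12  21 152] [437.3  40.1] [1173.2 -843.8   10. ]
top [451  30  13  22 156] [457.2  40.6] [1173.3 -920.    10. ]
top [472  31  13  21 156] [478.4  41. ] [ 1174
[... 832 characters left out ...]
 [301 101   4   5  17] [302.6 102.9] [994.1 397.4  10. ]
scene [ 87 113  36  70 125] [105.7 149.7] [175.4 438.2  10. ]
scene [ 95 141  43  86 398] [111.3 179.7] [146.4 238.5  10. ]
scene [555 159   5   8  28] [557.5 162.4] [1528.3 -437.3   10. ]
scene [143 263  10  23  61] [147.4 271.6] [ 125.2 -231.3   10. ]
scene [302 274   7   8  44] [305.  277.4] [ 477.1 -457.3   10. ]
scene [259 301  48  11 269] [280.  306.8] [ 372.6 -509.2   10. ]
scene [532 316   8   8  28] [535.4 319.6] [ 883.3 -846.8   10. ]
scene [288 338  24  47 309] [299.6 359.4] [ 338.  -659.1   10. ]
scene [216 360  32  60 221] [231.  391.9] [ 173.5 -653.6   10. ]
scene [220 387  17  33 207] [226.7 407.9] [ 151.4 -681.2   10. ]
```

View pics/topcrop.png

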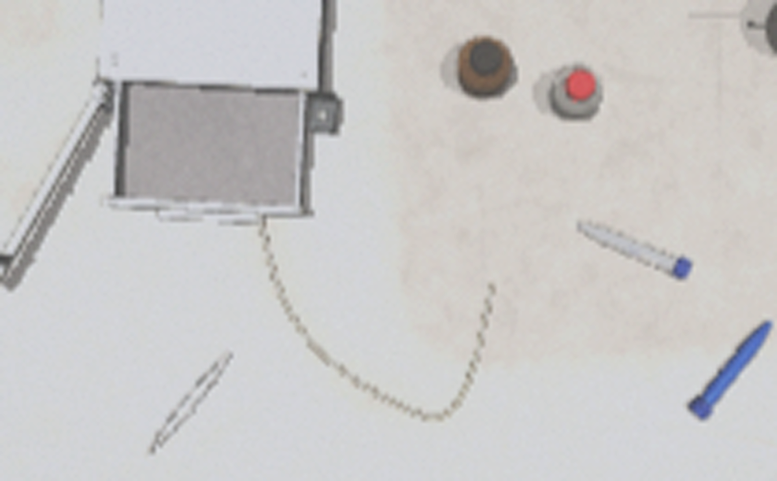

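The crop shows the white-barrel tube with its blue cap, taper at top px (307,211) and cap at (336,222). It is clearly distinct from the all-blue one, so the choice stands. Now computing the positions.

Run:
```python
from h import *
t=np.load('top0.npz'); s=np.load('scene0.npz');K=t['K'];W=t['W']
c=lambda u,v,z: plane(150+u/3.7-.4,150+v/3.7-.4,z,K,W).round(1)
a,b=c(580,225,10),c(690,270,10); print('tube',a,b,(a+b)/2,np.degrees(np.arctan2(a[1]-b[1],a[0]-b[0])),np.linalg.norm(a-b))
print('face L,R',c(108,202,66),c(312,214,66)); print('drawer corners in',c(123,85,54))
print('hinge',c(103,85,52),'bar end',c(5,275,52))
print('box front',c(103,81,74),c(322,90,74),'post',c(325,115,50))
for n,A in(('top',t),('scene',s)):
  Z=cloud(A['d'],A['K'],A['W'])[...,2]; print(n,np.percentile(Z[220:240,230:300],[5,50,95]))
P=cloud(t['d'],K,W)[165:235,140:182].reshape(-1,3); k=(P[:,2]>60)&(P[:,2]<100)&(P[:,0]<600); print(P[k].round(0))
```

```text
tube [ 516.9 -357.9   10. ] [ 474.  -469.2   10. ] [ 495.45 -413.55   10.  ] 68.92110524792633 119.28159958686
face L,R [527.7 100.7  66. ] [520.2 -94.7  66. ]
drawer corners in [642.1  92.3  54. ]
hinge [641.9 112.1  52. ] bar end [455.7 200.9  52. ]
box front [643.  106.9  74. ] [ 639.  -102.2   74. ] post [ 617.6 -103.5   50. ]
top [-4.879833    0.16346396  5.99788251]
scene [-1.61641397  1.87575681 32.42828307]
[[532. 104.  65.]
 [532. 100.  64.]
 [527. 165.  60.]
 [528. 102.  71.]
 [528.  99.  70.]
 [528.  96.  68.]
 [529.  93.  66.]
 [525. 104.  62.]
 [525. 101.  61.]
 [525.  95.  71.]
 [525.  93.  66.]
 [473. 204.  89.]
 [473. 200.  91.]
 [473. 200.  79.]
 [473. 200.  69.]
 [469. 206.  94.]
 [469. 203.  91.]
 [469. 200.  89.]
 [470. 196.  92.]
 [470. 195.  83.]
 [470. 196.  69.]
 [466. 206.  93.]
 [466. 204.  87.]
 [466. 199.  93.]
 [466. 199.  83.]
 [466. 199.  70.]
 [466. 197.  66.]]
```

>>> jog_arm(
  commands=[
    [[0.45, -1, 0, 0, 0, -0.25, 1], [0.45, -1, 0, 0, 0, -0.25, 1], [0.45, -1, 0, 0, 0, -0.25, 1], [0.45, -1, 0, 0, 0, -0.25, 1], [0.45, -1, 0, 0, 0, -0.25, 1], [0.45, -1, 0, 0, 0, -0.25, 1], [0.45, -1, 0, 0, 0, -0.25, 1]],
  ],
)

```text
time_s: 0.68
ee_pos: [240.2, 326.8, 242.7]
tool_rot: [0.0, 0.51, 0.86, 0.0]
wrist_force: [0.7, 0.8, 1.0]
gripper_width: 1.001
gripper_force: 0.0
```

>>> jog_arm(
  commands=[
    [[0.5, -1, 0, 0, 0, -0.27, 1], [0.5, -1, 0, 0, 0, -0.27, 1], [0.5, -1, 0, 0, 0, -0.27, 1], [0.5, -1, 0, 0, 0, -0.27, 1], [0.5, -1, 0, 0, 0, -0.27, 1], [0.5, -1, 0, 0, 0, -0.27, 1], [0.5, -1, 0, 0, 0, -0.27, 1]],
  ],
)

```text
time_s: 1.27
ee_pos: [340.2, 126.5, 242.1]
tool_rot: [0.0, 0.819, 0.574, -0.0]
wrist_force: [-0.0, 0.6, 0.2]
gripper_width: 1.002
gripper_force: 0.0
```

>>> jog_arm(
  commands=[
    [[0.3, -1, 0, 0, 0, 0, 1], [0.3, -1, 0, 0, 0, 0, 1], [0.3, -1, 0, 0, 0, 0, 1], [0.3, -1, 0, 0, 0, 0, 1], [0.3, -1, 0, 0, 0, 0, 1], [0.3, -1, 0, 0, 0, 0, 1]],
  ],
)

```text
time_s: 1.77
ee_pos: [400.0, -76.3, 241.4]
tool_rot: [0.0, 0.818, 0.576, -0.001]
wrist_force: [0.3, 1.2, -0.0]
gripper_width: 0.999
gripper_force: 0.0
```

>>> jog_arm(
  commands=[
    [[0.2, -1, 0, 0, 0, 0, 1], [0.2, -1, 0, 0, 0, 0, 1], [0.2, -1, 0, 0, 0, 0, 1], [0.2, -1, 0, 0, 0, 0, 1], [0.2, -1, 0, 0, 0, 0, 1], [0.2, -1, 0, 0, 0, 0, 1]],
  ],
)

```text
time_s: 2.27
ee_pos: [439.6, -275.6, 240.2]
tool_rot: [-0.001, 0.817, 0.577, -0.001]
wrist_force: [0.7, -0.6, 0.3]
gripper_width: 1.001
gripper_force: 0.0
```

>>> jog_arm(
  commands=[
    [[0.05, -0.6, -0.2, 0, 0, 0, 1], [0.05, -0.6, -0.2, 0, 0, 0, 1], [0.05, -0.6, -0.2, 0, 0, 0, 1], [0.05, -0.6, -0.2, 0, 0, 0, 1], [0.05, -0.6, -0.2, 0, 0, 0, 1], [0.05, -0.6, -0.2, 0, 0, 0, 1]],
  ],
)

```text
time_s: 2.77
ee_pos: [449.1, -390.2, 202.0]
tool_rot: [-0.001, 0.816, 0.578, -0.0]
wrist_force: [0.3, 0.1, 0.5]
gripper_width: 1.002
gripper_force: 0.0
```

Run:
```python
from h import *
im,d,K,W,c=grab('wrist'); save(im,'w1.png'); np.savez('w1.npz',im=im,d=d,K=K,W=W); print(np.round(W,2).tolist(),c.keys()); o=monitor.get_obs(); print(o['ee_pos'],o['tool_rot'],o['joints'])
```

```text
[[0.94, 0.32, 0.09, 471.85], [-0.33, 0.91, 0.24, -327.97], [-0.0, -0.26, 0.97, 333.98], [0.0, 0.0, 0.0, 1.0]] dict_keys(['mtx', 'T_tool_cam'])
[ 449.32121495 -389.78057999  202.7919874 ] [2.59783989e-06 8.15751655e-01 5.78402300e-01 1.28375486e-04] [-7.14673643e-01  1.84268619e-01  2.07427459e-01  1.59388925e+00
  2.48199583e-04  1.19338148e+00]
```

View pics/w1.png

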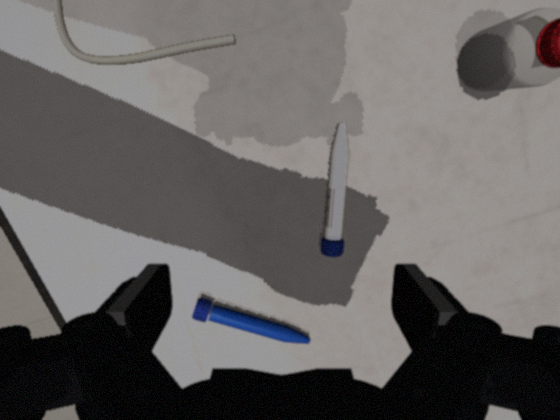

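The wrist view shows the tube from taper tip (341,123) to cap end (332,255), in the clear. The white bottle is at upper right.

Run:
```python
from h import *
A=np.load('w1.npz');K=A['K'];W=A['W']
a=plane(341.5,123,8,K,W);b=plane(332,256,8,K,W);m=plane(337,184,10,K,W)
print(a,b,(a+b)/2,m,np.linalg.norm(a-b),np.degrees(np.arctan2(a[1]-b[1],a[0]-b[0])))
q=[0.8157,.5784]; n=np.array(q); y=2*n[1]*n-[0,1]; print('close dir',np.degrees(np.arctan2(y[1],y[0])))
Z=cloud(A['d'],K,W); print(Z[184,332:344].round(1))
```

```text
[ 516.65626413 -355.83145726    8.        ] [ 472.19786048 -470.89032524    8.        ] [ 494.42706231 -413.36089125    8.        ] [ 497.04489326 -405.34851727   10.        ] 123.34947408405867 68.87361660076648
close dir -19.32499763046832
[[ 492.4 -402.4   16.3]
 [ 493.2 -402.6   16.4]
 [ 494.1 -403.    16.1]
 [ 494.8 -402.9   17.6]
 [ 495.7 -403.5   16.4]
 [ 496.4 -403.4   18. ]
 [ 497.2 -403.7   18.2]
 [ 498.1 -404.2   17.2]
 [ 498.9 -404.4   17.7]
 [ 499.8 -404.7   17.4]
 [ 500.7 -405.3   16.4]
 [ 501.5 -405.5   16.8]]
```

>>> jog_arm(
  commands=[
    [[0.226, -0.116, -0.6, 0, 0, -0.01, 0.7], [0.226, -0.116, -0.6, 0, 0, -0.01, 0.7], [0.226, -0.116, -0.6, 0, 0, -0.01, 0.6], [0.226, -0.116, -0.8, 0, 0, -0.01, 0.6], [0.226, -0.116, -0.9, 0, 0, -0.01, 0.6], [0.226, -0.116, -0.945, 0, 0, -0.01, 0.6], [0.226, -0.116, -0.945, 0, 0, -0.01, 0.6], [0.226, -0.116, -0.945, 0, 0, -0.01, 0.6]],
  ],
)

```text
time_s: 3.48
ee_pos: [495.3, -413.6, 15.5]
tool_rot: [0.001, 0.825, 0.566, 0.0]
wrist_force: [-0.3, 0.5, -0.1]
gripper_width: 0.6
gripper_force: 0.0
```

>>> jog_arm(
  commands=[
    [[0, 0, 0, 0, 0, 0, 0], [0, 0, 0, 0, 0, 0, 0], [0, 0, 0, 0, 0, 0, 0], [0, 0, 0, 0, 0, 0, 0], [0, 0, 0, 0, 0, 0, 0], [0, 0, 0, 0, 0, 0, 0], [0, 0, 0, 0, 0, 0, 0], [0, 0, 0, 0, 0, 0, 0]],
  ],
  force=35,
)

```text
time_s: 4.15
ee_pos: [495.3, -414.5, 15.4]
tool_rot: [0.001, 0.825, 0.565, 0.0]
wrist_force: [-0.7, 0.8, 7.0]
gripper_width: 0.176
gripper_force: 35.5
```

>>> jog_arm(
  commands=[
    [[0, 0, 0.2, 0, 0, 0, 0], [0, 0, 0.4, 0, 0, 0, 0], [0, 0.1, 0.6, 0, 0, 0.02, 0], [0.05, 0.3, 0.8, 0, 0, 0.05, 0], [0.1, 0.5, 0.95, 0, 0, 0.08, 0], [0.15, 0.7, 1, 0, 0, 0.1, 0], [0.2, 0.9, 1, 0, 0, 0.105, 0], [0.2, 0.9, 1, 0, 0, 0.105, 0]],
  ],
)

```text
time_s: 4.82
ee_pos: [535.3, -231.2, 216.2]
tool_rot: [0.002, 0.72, 0.694, 0.001]
wrist_force: [-1.1, -0.2, 0.7]
gripper_width: 0.171
gripper_force: 34.7
```

>>> jog_arm(
  commands=[
    [[0.22, 0.8, 0, 0, 0, 0, 0], [0.22, 0.8, 0, 0, 0, 0, 0], [0.22, 0.8, 0, 0, 0, 0, 0], [0.22, 0.8, 0, 0, 0, 0, 0], [0.22, 0.8, 0, 0, 0, 0, 0], [0.22, 0.8, 0, 0, 0, 0, 0], [0.22, 0.8, 0, 0, 0, 0, 0]],
  ],
)

```text
time_s: 5.4
ee_pos: [578.4, -73.8, 213.8]
tool_rot: [0.0, 0.721, 0.693, 0.0]
wrist_force: [0.7, 0.1, -0.2]
gripper_width: 0.173
gripper_force: 34.7
```

Run:
```python
from h import *
im,d,K,W,c=grab('wrist'); save(im,'w2.png'); np.savez('w2.npz',im=im,d=d,K=K,W=W); o=monitor.get_obs(); print(o['ee_pos'],o['tool_rot'],o['joints'],W[:3,3])
```

```text
[578.3143141  -74.50047893 213.68566734] [2.52187177e-04 7.20984508e-01 6.92951134e-01 4.54541693e-05] [-1.28002666e-01  1.57746788e-01  1.98296365e-01  1.61089587e+00
 -2.45208805e-04  1.48244138e+00] [581.78571778  -7.77268649 345.67917679]
```

View pics/w2.png

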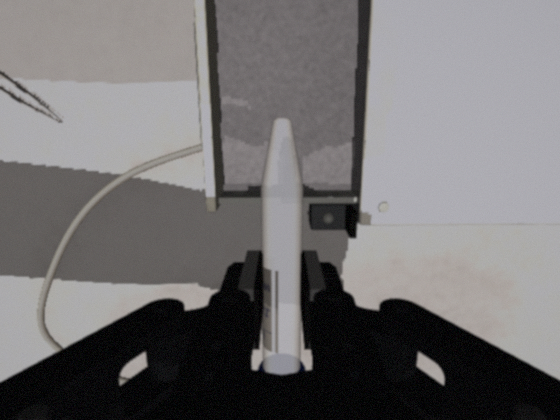

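The wrist view shows the tube held between the pads, with the taper up in the image (towards +y). The drawer front panel's outer edge runs from (195,0) to (207,208), the drawer's right wall is at row 193-200, and the box's front right corner is at (361,222). The post is at (332,215).

Run:
```python
from h import *
A=np.load('w2.npz');K=A['K'];W=A['W']
p=lambda u,v,z: plane(u,v,z,K,W).round(1)
f0=p(195,0,66);f1=p(207,208,66);print('face',f0,f1)
print('face right end',p(211,209,66),'wall outer',p(280,200,54),'inner',p(280,193,54))
b0=p(371,0,74);b1=p(361,222,74);print('box edge',b0,b1,'right edge',p(550,225,74)); print('post',p(332,215,40))
d=f0-f1; print('face yaw',np.degrees(np.arctan2(-d[0],d[1]))); d=b0-b1; print('box yaw',np.degrees(np.arctan2(-d[0],d[1])))
print('tube tip',p(283,122,213.7),'cap',p(281,368,213.7))
C=cloud(A['d'],K,W);print('floor z',np.median(C[40:100,240:320,2]),'tube z',C[140:260:30,282].round(1), 'tabletop',np.median(C[20:60,20:150,2]),'boxtop',np.median(C[50:150,420:520,2]))
```

```text
face [525.6  66.3  66. ] [520.4 -80.8  66. ]
face right end [523.5 -81.7  66. ] wall outer [578.  -79.5  54. ] inner [578.2 -73.6  54. ]
box edge [643.9  59.7  74. ] [640.1 -94.5  74. ] right edge [ 786.5 -102.5   74. ]
post [622.2 -98.   40. ]
face yaw -2.02456860880004
box yaw -1.4116725298676733
tube tip [582.2 -12.2 213.7] cap [ 577.6 -113.   213.7]
floor z 26.35310816995272 tube z [[581.6 -18.7 209.8]
 [581.2 -29.1 213.3]
 [580.8 -40.1 214.2]
 [580.4 -51.3 215.5]] tabletop 0.42566574037988403 boxtop 74.30586869101236
```

>>> jog_arm(
  commands=[
    [[0.026, 0.407, 0, 0, 0, 0, 0], [0.026, 0.407, 0, 0, 0, 0, 0], [0.026, 0.407, -0.2, 0, 0, 0, 0], [0.026, 0.407, -0.4, 0, 0, 0, 0], [0.026, 0.407, -0.6, 0, 0, 0, 0], [0.026, 0.407, -0.7, 0, 0, 0, 0], [0.026, 0.407, -0.75, 0, 0, 0, 0], [0.026, 0.407, -0.75, 0, 0, 0, 0]],
  ],
)

```text
time_s: 6.12
ee_pos: [582.4, 6.2, 61.3]
tool_rot: [-0.001, 0.722, 0.692, -0.001]
wrist_force: [-0.1, 0.7, -0.1]
gripper_width: 0.172
gripper_force: 34.7
```

>>> jog_arm(
  commands=[
    [[0, 0, -0.05, 0, 0, 0, 0], [0, 0, -0.08, 0, 0, 0, 0], [0, 0, -0.1, 0, 0, 0, 0], [0, 0, -0.1, 0, 0, 0, 0], [0, 0, -0.1, 0, 0, 0, 0]],
  ],
)

```text
time_s: 6.53
ee_pos: [583.9, 7.5, 43.8]
tool_rot: [0.0, 0.721, 0.693, 0.0]
wrist_force: [0.0, -0.4, 0.2]
gripper_width: 0.174
gripper_force: 34.7
```

>>> jog_arm(
  commands=[
    [[0, 0, -0.01, 0, 0, 0, 0], [0, 0, -0.01, 0, 0, 0, 0], [0, 0, -0.01, 0, 0, 0, 0.45], [0, 0, -0.01, 0, 0, 0, 0.45], [0, 0, -0.01, 0, 0, 0, 0.45], [0, 0, -0.01, 0, 0, 0, 0.45], [0, 0, -0.01, 0, 0, 0, 0.45], [0, 0, -0.01, 0, 0, 0, 0.45]],
  ],
)

```text
time_s: 7.2
ee_pos: [583.6, 7.6, 41.3]
tool_rot: [0.0, 0.721, 0.693, 0.0]
wrist_force: [0.8, -0.2, 0.1]
gripper_width: 0.45
gripper_force: 0.0
```

>>> jog_arm(
  commands=[
    [[0, 0, 0.2, 0, 0, 0, 0.45], [0, 0, 0.4, 0, 0, 0, 0.45], [0, 0, 0.6, 0, 0, 0, 0.4], [-0.2, 0, 0.7, 0, 0, 0, 0.2], [-0.5, 0, 0.7, 0, 0, 0, 0], [-0.65, 0, 0.7, 0, 0, 0, 0], [-0.65, 0, 0.7, 0, 0, 0, 0], [-0.65, 0, 0.7, 0, 0, 0, 0]],
  ],
)

```text
time_s: 7.87
ee_pos: [451.8, 7.6, 182.2]
tool_rot: [0.001, 0.721, 0.693, 0.001]
wrist_force: [-0.4, -0.3, 0.5]
gripper_width: -0.002
gripper_force: 0.0
```

Run:
```python
from h import *
im,d,K,W,c=grab('wrist'); save(im,'w3.png'); np.savez('w3.npz',im=im,d=d,K=K,W=W); o=monitor.get_obs(); print(o['ee_pos'],o['tool_rot'],o['joints'],W[:3,3])
```

```text
[453.39222487   7.5741521  182.04746111] [0.00074329 0.72079935 0.69314293 0.00078882] [ 1.67125553e-02 -1.59868550e-01 -1.80087967e-01  1.54840927e+00
 -1.42172826e-05  1.62662348e+00] [455.0032973   73.55822661 314.18301208]
```

View pics/w3.png

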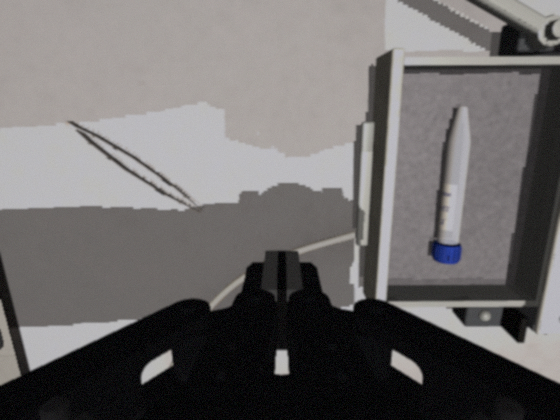

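The tube lies flat on the drawer floor at (455,185), clear of the walls, and the jaws are empty and shut. Next I go down in front of the drawer face and push.

>>> jog_arm(
  commands=[
    [[0.11, -0.01, -0.2, 0, 0, 0, 0], [0.11, -0.01, -0.4, 0, 0, 0, 0], [0.11, -0.01, -0.6, 0, 0, 0, 0], [0.11, -0.01, -0.67, 0, 0, 0, 0], [0.11, -0.01, -0.67, 0, 0, 0, 0], [0.2, -0.01, -0.67, 0, 0, 0, 0], [0.25, -0.01, -0.67, 0, 0, 0, 0], [0.28, -0.01, -0.67, 0, 0, 0, 0]],
  ],
)

```text
time_s: 8.58
ee_pos: [511.9, 5.5, 48.5]
tool_rot: [0.001, 0.721, 0.693, 0.001]
wrist_force: [-1.7, -0.6, 0.6]
gripper_width: 0.003
gripper_force: 0.6
```

>>> jog_arm(
  commands=[
    [[0.06, 0, 0, 0, 0, 0, 0], [0.12, 0, 0, 0, 0, 0, 0], [0.18, 0, 0, 0, 0, 0, 0], [0.24, 0, 0, 0, 0, 0, 0], [0.3, 0, 0, 0, 0, 0, 0], [0.35, 0, 0, 0, 0, 0, 0], [0.4, 0, 0, 0, 0, 0, 0], [0.4, 0, 0, 0, 0, 0, 0]],
  ],
)

```text
time_s: 9.25
ee_pos: [591.7, 5.5, 48.0]
tool_rot: [0.001, 0.721, 0.693, 0.001]
wrist_force: [0.3, -0.1, -0.5]
gripper_width: 0.002
gripper_force: 0.0
```

>>> jog_arm(
  commands=[
    [[0.03, 0, 0, 0, 0, 0, 0], [0.06, 0, 0, 0, 0, 0, 0], [0.09, 0, 0, 0, 0, 0, 0], [0.12, 0, 0, 0, 0, 0, 0], [0.14, 0, 0, 0, 0, 0, 0], [0.15, 0, 0, 0, 0, 0, 0], [0.16, 0, 0, 0, 0, 0, 0], [0.16, 0, 0, 0, 0, 0, 0]],
  ],
)

```text
time_s: 9.92
ee_pos: [622.2, 5.7, 47.3]
tool_rot: [0.0, 0.721, 0.693, 0.0]
wrist_force: [-0.7, 0.1, -0.4]
gripper_width: -0.004
gripper_force: 0.0
```

>>> jog_arm(
  commands=[
    [[0.01, 0, 0, 0, 0, 0, 0], [0.015, 0, 0, 0, 0, 0, 0], [0.02, 0, 0, 0, 0, 0, 0], [0.02, 0, 0, 0, 0, 0, 0]],
  ],
)

```text
time_s: 10.25
ee_pos: [625.9, 5.7, 47.3]
tool_rot: [0.0, 0.721, 0.693, 0.0]
wrist_force: [0.4, 0.6, 0.1]
gripper_width: -0.0
gripper_force: 0.0
```

>>> jog_arm(
  commands=[
    [[0.01, 0, 0, 0, 0, 0, 0], [0.02, 0, 0, 0, 0, 0, 0], [0.025, 0, 0, 0, 0, 0, 0], [0.03, 0, 0, 0, 0, 0, 0], [0.03, 0, 0, 0, 0, 0, 0]],
  ],
)

```text
time_s: 10.67
ee_pos: [627.3, 5.6, 47.3]
tool_rot: [-0.003, 0.721, 0.693, -0.003]
wrist_force: [-27.3, -0.1, 14.5]
gripper_width: 0.0
gripper_force: 15.2
```

>>> jog_arm(
  commands=[
    [[-0.1, 0, 0, 0, 0, 0, 0], [-0.3, 0, 0.1, 0, 0, 0, 0], [-0.5, 0.1, 0.4, 0, 0, 0, 0], [-0.7, 0.2, 0.7, 0, 0, 0, 0], [-0.8, 0.3, 0.8, 0, 0, 0, 0], [-0.8, 0.4, 0.8, 0, 0, 0, 0], [-0.8, 0.4, 0.8, 0, 0, 0, 0], [-0.8, 0.4, 0.8, 0, 0, 0, 0]],
  ],
)

```text
time_s: 11.33
ee_pos: [471.1, 88.0, 212.4]
tool_rot: [0.002, 0.72, 0.694, 0.003]
wrist_force: [0.0, -0.4, 0.5]
gripper_width: 0.003
gripper_force: 0.0
```

Run:
```python
from h import *
im,d,K,W,c=grab('wrist'); save(im,'w4.png'); np.savez('w4.npz',im=im,d=d,K=K,W=W); o=monitor.get_obs(); print(o['ee_pos'],o['tool_rot'],o['joints'],W[:3,3])
C=cloud(d,K,W); k=(C[...,2]>84)&(C[...,2]<100); k[280:]=0; n,l,st,ce=cv2.connectedComponentsWithStats(k.astype(np.uint8))
for i in range(1,n):
    if st[i,4]>30: print(st[i],C[l==i].mean(0).round(1),np.ptp(C[l==i],axis=0).round(1))
```

```text
[471.85591794  86.96193285 210.07338917] [0.00136048 0.71997727 0.69399279 0.00221189] [ 1.82153407e-01 -9.53528779e-02 -6.81918112e-02  1.59276670e+00
  1.73636281e-04  1.78969998e+00] [473.50808813 153.69781285 344.51175604]
[262  20  19  22 314] [470.5 202.4  90.7] [11.5 11.7  9.6]
```

View pics/w4.png

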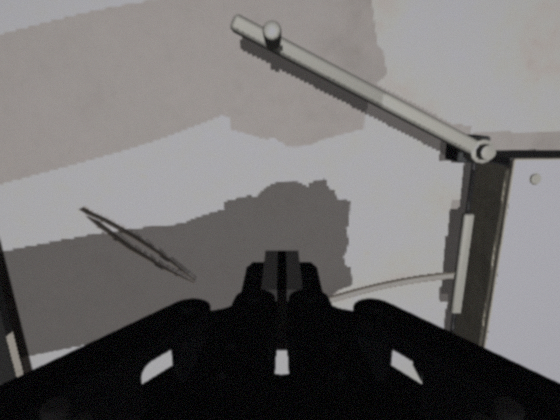

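The view shows the pin at (271,33), the bar running to the hinge at (484,150), and the drawer front as a dark strip at columns 470-505. I check from depth that the strip is the face at home, and work out the swing waypoints.

Run:
```python
from h import *
A=np.load('w4.npz');K=A['K'];W=A['W'];C=cloud(A['d'],K,W)
for u in range(450,520,6): print(u,C[240,u].round(1),C[190,u].round(1))
print('hinge',plane(484,151,52,K,W).round(1)); H=plane(484,151,52,K,W)[:2]; p=np.array([470.5,202.4]); print(np.linalg.norm(p-H))
u=(p-H)/np.linalg.norm(p-H); H=p-185*u; a0=np.degrees(np.arctan2(u[1],u[0]))
print(H,a0)
for th in list(range(int(a0),268,12))+[262,265,268]:
    r=np.array([np.cos(np.radians(th)),np.sin(np.radians(th))]); t=np.array([-r[1],r[0]])
    print(th,(H+185*r).round(1),'push',(H+185*r-16*t).round(1))
```

```text
450 [638.9  22.5  -0. ] [635.   73.4  -0.7]
456 [6.446e+02 2.250e+01 6.000e-01] [ 6.405e+02  7.330e+01 -1.000e-01]
462 [635.2  33.6  30.3] [6.461e+02 7.320e+01 3.000e-01]
468 [640.7  33.4  30.2] [644.2  76.4  15. ]
474 [643.2  35.3  35.8] [643.9  78.8  25.9]
480 [642.9  38.9  45.6] [644.4  80.6  34.8]
486 [643.   42.   54.4] [644.3  82.6  44.1]
492 [642.8  45.2  63.1] [645.1  84.1  51.2]
498 [646.1  46.   65.8] [644.9  86.   59.7]
504 [645.5  49.1  74.3] [646.4  87.1  65.1]
510 [650.3  48.9  74.2] [645.3  89.1  74.2]
516 [655.1  48.7  74.1] [649.5  89.   74.7]
hinge [634.8 116.3  52. ]
185.49447495188343
[634.37729182 116.55576185] 152.35299529288352
152 [471.  203.4] push [478.5 217.5]
164 [456.5 167.5] push [461.  182.9]
176 [449.8 129.5] push [450.9 145.4]
188 [451.2  90.8] push [449.  106.7]
200 [460.5  53.3] push [455.1  68.3]
212 [477.5  18.5] push [469.   32.1]
224 [501.3 -12. ] push [ 4.902e+02 -4.000e-01]
236 [530.9 -36.8] push [517.7 -27.9]
248 [565.1 -55. ] push [550.2 -49. ]
260 [602.3 -65.6] push [586.5 -62.9]
262 [608.6 -66.6] push [592.8 -64.4]
265 [618.3 -67.7] push [602.3 -66.3]
268 [627.9 -68.3] push [611.9 -67.8]
```

>>> jog_arm(
  commands=[
    [[0.085, 0.73, 0, 0, 0, -0.144, 0], [0.085, 0.73, 0, 0, 0, -0.144, 0], [0.085, 0.73, 0, 0, 0, -0.144, 0], [0.085, 0.73, 0, 0, 0, -0.144, 0], [0.085, 0.73, -0.2, 0, 0, -0.144, 0], [0.085, 0.73, -0.4, 0, 0, -0.144, 0], [0.085, 0.73, -0.66, 0, 0, -0.144, 0], [0.085, 0.73, -0.66, 0, 0, -0.144, 0]],
  ],
)

```text
time_s: 12.05
ee_pos: [485.8, 229.8, 67.4]
tool_rot: [-0.0, 0.858, 0.514, -0.005]
wrist_force: [-0.2, -1.1, -1.9]
gripper_width: -0.001
gripper_force: 0.0
```

```bash
python3 -c "
from h import *
o=monitor.get_obs(); print(o['ee_pos'],o['tool_rot'],o['joints'],o['wrist_force'])"
```

```text
[485.76235036 229.79756159  67.40323802] [-4.23976252e-04  8.57879577e-01  5.13826298e-01 -4.99882001e-03] [ 4.41936036e-01  7.13855856e-02 -1.78560547e-01  1.33088291e+00
 -1.31410877e-04  2.50423634e+00] [-0.1665408  -1.08962168 -1.87058839]
```

>>> jog_arm(
  commands=[
    [[-0.037, -0.062, 0.02, 0, 0, 0, 0], [-0.08, -0.15, 0.02, 0, 0, 0.033, 0], [-0.125, -0.235, 0.02, 0, 0, 0.067, 0], [-0.155, -0.33, 0.02, 0, 0, 0.1, 0], [-0.175, -0.42, 0.02, 0, 0, 0.133, 0], [-0.185, -0.52, 0.02, 0, 0, 0.167, 0], [-0.185, -0.615, 0.02, 0, 0, 0.2, 0], [-0.185, -0.615, 0.02, 0, 0, 0.2, 0]],
  ],
)

```text
time_s: 12.72
ee_pos: [452.1, 106.0, 80.3]
tool_rot: [0.0, 0.656, 0.755, 0.0]
wrist_force: [0.6, 0.2, -0.8]
gripper_width: 0.002
gripper_force: 0.0
```

>>> jog_arm(
  commands=[
    [[0.01, -0.095, -0.02, 0, 0, 0.033, 0], [0.03, -0.19, -0.02, 0, 0, 0.067, 0], [0.06, -0.285, -0.02, 0, 0, 0.1, 0], [0.1, -0.373, -0.02, 0, 0, 0.133, 0], [0.15, -0.455, -0.02, 0, 0, 0.167, 0], [0.205, -0.535, -0.02, 0, 0, 0.2, 0], [0.205, -0.535, -0.02, 0, 0, 0.2, 0], [0.205, -0.535, -0.02, 0, 0, 0.2, 0]],
  ],
)

```text
time_s: 13.38
ee_pos: [493.2, 0.9, 75.6]
tool_rot: [-0.0, 0.394, 0.919, 0.0]
wrist_force: [0.3, 0.8, 0.1]
gripper_width: 0.002
gripper_force: 0.0
```

Run:
```python
from h import *
o=monitor.get_obs(); print(o['ee_pos'],o['tool_rot'],o['joints'],o['wrist_force'])
im,d,K,W,c=grab('top'); C=cloud(d,K,W)
im2,d2,K2,W2,_=grab('scene'); C2=cloud(d2,K2,W2)
a=cv2.resize(im2[100:260,160:370],None,fx=3.6,fy=3.6); save(cv2.convertScaleAbs(a,alpha=1.4),'s5.png')
```

```text
[493.16963209   0.94780482  75.60442235] [-7.34478163e-05  3.94397173e-01  9.18940077e-01  1.59697694e-06] [ 1.88790230e-03 -4.69410124e-02 -2.82022225e-01  1.33584873e+00
  6.11226324e-05  8.12711413e-01] [0.34935584 0.83969741 0.12813661]
```

View pics/s5.png

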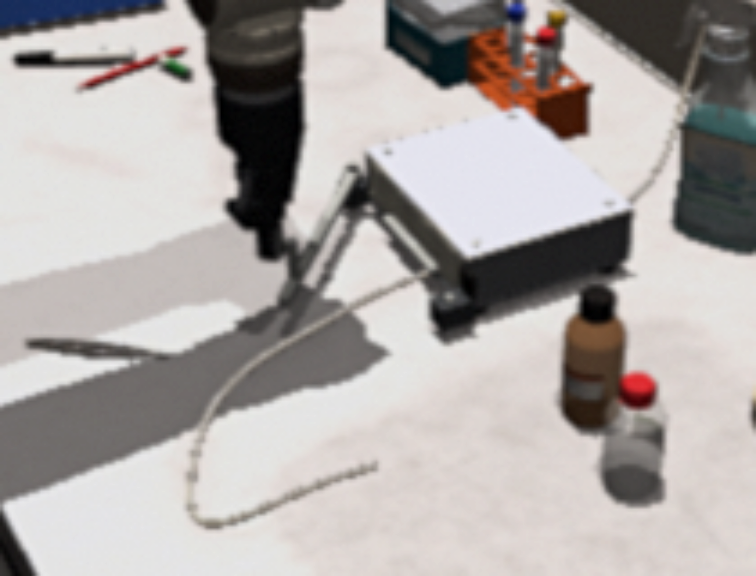

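The scene shows the drawer shut and the bar about 45° from closed, with the fingers behind the pin at (285,250). I continue the arc.

>>> jog_arm(
  commands=[
    [[0.067, -0.075, 0, 0, 0, 0.033, 0], [0.14, -0.14, 0, 0, 0, 0.067, 0], [0.22, -0.197, 0, 0, 0, 0.1, 0], [0.3, -0.245, 0, 0, 0, 0.133, 0], [0.39, -0.285, 0, 0, 0, 0.167, 0], [0.45, -0.305, 0, 0, 0, 0.19, 0], [0.483, -0.315, 0, 0, 0, 0.2, 0], [0.483, -0.315, 0, 0, 0, 0.2, 0]],
  ],
)

```text
time_s: 14.15
ee_pos: [590.0, -60.9, 75.1]
tool_rot: [-0.0, 0.089, 0.996, 0.0]
wrist_force: [0.0, -0.1, 0.2]
gripper_width: -0.002
gripper_force: 0.0
```

>>> jog_arm(
  commands=[
    [[0.025, -0.01, 0, 0, 0, 0.01, 0], [0.05, -0.015, 0, 0, 0, 0.02, 0], [0.075, -0.02, 0, 0, 0, 0.03, 0], [0.1, -0.02, 0, 0, 0, 0.04, 0], [0.12, -0.02, 0, 0, 0, 0.044, 0], [0.13, -0.02, 0, 0, 0, 0.044, 0], [0.13, -0.02, 0, 0, 0, 0.044, 0]],
  ],
)

```text
time_s: 14.73
ee_pos: [610.9, -64.8, 75.2]
tool_rot: [-0.004, 0.021, 1.0, -0.0]
wrist_force: [-23.4, -1.3, 10.7]
gripper_width: -0.003
gripper_force: 11.7
```

>>> jog_arm(
  commands=[
    [[-0.1, 0, 0, 0, 0, 0, 0], [-0.3, 0, 0.1, 0, 0, 0, 0], [-0.5, 0, 0.4, 0, 0, 0, 0], [-0.7, -0.2, 0.6, 0, 0, -0.1, 0], [-0.8, -0.4, 0.7, 0, 0, -0.2, 0], [-0.8, -0.6, 0.7, 0, 0, -0.3, 0], [-0.8, -0.6, 0.7, 0, 0, -0.4, 0], [-0.8, -0.6, 0.7, 0, 0, -0.45, 0]],
  ],
)

```text
time_s: 15.4
ee_pos: [453.8, -188.5, 218.9]
tool_rot: [0.002, 0.331, 0.944, -0.001]
wrist_force: [0.2, 0.1, 0.5]
gripper_width: -0.002
gripper_force: 0.0
```

Run:
```python
from h import *
o=monitor.get_obs(); print(o['ee_pos'],o['wrist_force'])
im,d,K,W,c=grab('wrist'); save(im,'w6.png'); C=cloud(d,K,W); k=(C[...,2]>84)&(C[...,2]<100); k[280:]=0; n,l,st,ce=cv2.connectedComponentsWithStats(k.astype(np.uint8))
for i in range(1,n):
    if st[i,4]>30: print(st[i],C[l==i].mean(0).round(1),np.ptp(C[l==i],axis=0).round(1))
k=(C[...,2]>49)&(C[...,2]<56)&(C[...,0]>590)&(C[...,0]<650)&(abs(C[...,1])<130); Q=C[k]; print(len(Q))
for y in range(-100,120,20):
    s=Q[abs(Q[:,1]-y)<8]
    if len(s): print(y,np.percentile(s[:,0],[5,50,95]).round(1))
```

```text
[ 453.77915491 -188.49275096  218.86943898] [0.22160465 0.09566939 0.5350557 ]
[529 266  21  14 219] [624.3 -68.7  89.4] [10.9 11.6  8.9]
1596
-100 [620.6 628.8 634.4]
-80 [620.6 627.4 639.9]
-60 [621.  625.1 640.4]
-40 [622.2 628.8 641.1]
-20 [622.6 625.  631.4]
```

View pics/w6.png

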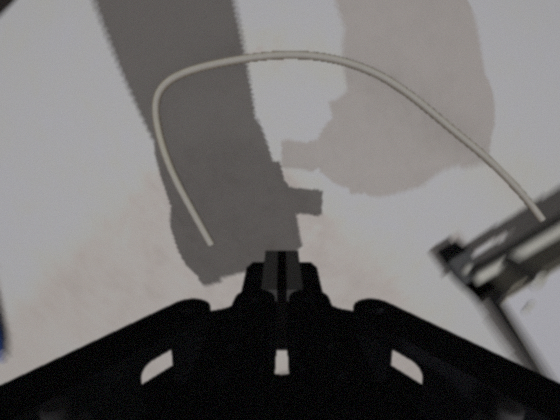

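The bar lies against the post at (460,265). Its front edge is parallel to the box face within about 0.5° and about 1 mm from its shut position, well past the ball. The push also reached 23 N against the hard stop. The arm is clear, so I hand in.

```bash
python3 -c "
from h import *
print(order.finish_job())"
```

```text
the job is handed in; nothing more can be done
None
```

The job is handed in at about 15.5 s: the tube lies flat in the drawer, the drawer is pushed home, and the keeper bar is swung shut past the spring ball. Both bottles stood untouched in the last view of them, and the final closing push stayed well clear of them.

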